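Load the fuller reagent pack

ROBOT

A 7-joint arm with a two-finger parallel gripper is mounted at the origin on the work surface. World frame = base frame: x ahead of the robot, y to its left, z up, the work surface at z = 0. Lengths are in m, angles in rad, forces in N, time in s.
With the tool pointing down it reaches from about 0.425 to 0.875 m from the base axis. Payload 4.7 kg.
Tool frame: the origin (TCP) lies at the very end of the fingers, on their centre line; the grasp point (between the pads) lies 19 mm behind it; z points along the fingers, y is the line along which they close (so a half turn about z gives the same grasp; the last joint's range is limited). The gripper opens to 87 mm and grips with 3 to 60 N. Pads are 19 mm wide; open, the fingers measure 117 mm over their backs; the gripper's body (75 mm by 190 mm) begins 51 mm behind the grasp point.
Start: joints at [-1.26, 0.321, -0.07, 1.45, 0.023, 1.371, -0.057], TCP at [0.19, 0.622, 0.223] pointing down, gripper open.
Joint ranges: [-2.86, 2.86], [-0.3, 2.09], [-1.38, 1.24], [0.06, 2.45], [-1.56, 4.7], [0.09, 2.05], [-2.69, 2.69]. Speed limits (rad/s): [2.57, 2.57, 3.14, 3.14, 3.14, 3.14, 3.14].

INTERFACE

Orientations are given as a rotation vector (axis times angle).
In Python, from bench import ctrl, vision gives the robot as it stands.
- The arm moves only by the tool jog_arm, never from a script. Its argument "increments" is a list of rows, each an object of numbers: "tx", "ty", "tz": the shift along the tool's x, y, z in mm; "wx", "wy", "wz": the turn, a rotation vector about the tool's x, y, z in rad; "gripper": the opening, from 0 (shut) to 1 (fully open). In form: [{"tx": .., "ty": .., "tz": .., "wx": .., "wy": .., "wz": .., "gripper": ..}, ...]. A call has exactly 5 rows; each row is the pose to reach, as a shift and turn from the pose commanded when the call began, along the tool's axes at that moment; what a row does not reach only later rows make up. A row lasts 1/12 s, in which the tool goes at most 41.7 mm and 7.16 degrees, less where a joint would pass 70% of its speed; a pose out of reach is approached as far as the arm can. A call with a gripper value outside its range is refused whole. The fingers move at their own pace and stop on an object; "grip_force" is the grip in N (left out, the last holds). Time passes only in rows, so rows that repeat a pose let the fingers close, or fill a call up. It gives the time, the measured TCP pose, the force, the opening and the grip force at its end, in the units of the state.
- ctrl.get_state(): the state, without advancing time (a new reading comes with each control period).
- vision.get_image(name): name is "side" or "top"; returns a dict with "color" (420x560x3 uint8, blue, green, red), "fx", "fy", "cx", "cy" (pixels), "extrinsics" (4x4, takes a point from world to camera coordinates). Camera axes: x right, y down, z forward; pixel columns grow to the right and rows downward; lengths in m; the calibration is good to about 2 mm. A picture is of the moment at which its call begins. There is no depth.
- ctrl.close_job(): hands the job in; it is judged then, once.
Trained networks look in the newest picture that a camera, given by its name, has taken for a name from the list of things; names that differ only in an ending like _2 or _b are one class to them, and where a whole thing is asked for, a point or a joint stands for the part that bears it (a point fixed in the world has none). Each returns a list of dicts, best first, with "conf" (0 to 1); they miss things now and then, are a little off and sometimes report something else, mostly with a low value. They report only what shows in the picture. A call takes as long as a camera call.
- vision.spot_in(camera, thing): "bbox" ([left, top, right, bottom] in pixels, round what is visible of it).
The state is a dict: "time": time; "joint_positions": joint angles; "qd": joint speeds; "joint_torque": joint torques, N m; "position": TCP position; "tool_rot": TCP orientation; "ft_force": force on the tool from outside, world axes, zero at the start; "torque": the same for the moment, N m; "grip_width": opening from 0.0 (shut) to 1.0 (fully open); "grip_force": force on a finger pad.
Only numpy, scipy, OpenCV 4.12 (cv2) and the standard library are available. Lean on these libraries where they do the work, as an engineer would, in place of code of your own. Each camera call takes 0.05 s, during which the arm holds its last target. There are 200 camera calls.

TASK

Two look-alike closed reagent packs stand on the tray: lift the left one a few centimetres and set it back down on the tray, then lift the right one likewise, to feel which is heavier. Put the heavier pack upright into the well of the reagent bay and gently press it and the stiff lifter plate under it down until it is fully home, firmly stopped by the ledges in the well, then let go; leave the lighter pack standing upright on the tray. Push the plate down only with the pack, never with the gripper, and leave the other things where they are.

Things in the scene. Friction and masses are not known exactly. Their poses are not given: they have to be found in the camera images.
- pack_left_center (a point): centre of the left closed reagent pack, 50 mm above its foot: white box 76 (x) x 46 (y) x 100 mm, z up, the top 8 mm an inset grey lid 66 x 36 mm. Starts on the tray's +y half. The packs look alike: the full one weighs 0.5 to 0.62 kg, the part-used one 0.23 to 0.33 kg, the fill low down. Grip across the 46 mm, 70 mm above the foot, with 40 to 60 N
- pack_right_center (a point): centre of the right closed reagent pack, 50 mm above its foot: white box 76 (x) x 46 (y) x 100 mm, z up, the top 8 mm an inset grey lid 66 x 36 mm. Starts on the tray's -y half. The packs look alike: the full one weighs 0.5 to 0.62 kg, the part-used one 0.23 to 0.33 kg, the fill low down. Grip across the 46 mm, 70 mm above the foot, with 40 to 60 N
- tray: flat aluminium plate 200 (its x) x 300 (its y) x 6 mm, fixed to the bench; origin at the centre of its underside, on the bench. The packs start about 70 mm either side of its centre along its y, up to 15 mm off and turned up to 0.3 rad on it
- bay: reagent bay, fixed: grey block 126 (its x) x 130 (its y) x 60 mm with a rectangular well, and a white console 85 mm tall against its +x side, reaching from 65 to 150 mm along +x. Origin on the bench under the centre of the well; x along the well's length
- bay_mouth (a point): centre of the well's mouth, 60 mm above the bench, axes as the bay's. The well is 79 mm along x and 49 mm along y (3 mm wider than a pack), with a 4 mm chamfer at the mouth
- bay_plate (a joint): depth (m) of the steel lifter plate (50 x 44 mm), the well's floor: at 0 its top lies 25 mm below the mouth; starts at 0 to 0.002. 9 N of friction; no spring, stays put. The pack pushes it down until its foot lands on two rubber ledges at the well's ends (home), 29 to 40 mm below the mouth, not measured: feel the stop. They yield 1 mm per 12 N. Load on the bay: at most 30 N
- vial: small closed vial 26 mm across, 45 mm tall, standing on the tray between and beyond the packs; bystander; origin at the centre of its underside

How it is judged:
By the outcome, as a careful person would: the job done as asked, in the order asked, and still so for the second after the job is handed in, with the robot touching nothing.
It also fails if it takes over 72 s, if anything falls off the work surface, if the arm or the gripper's body presses on something with over 40 N, if the wrist force passes 120 N, or if a joint passes its speed limit or range.

## Working session

There is one attempt and no reset: what is moved stays moved. The work goes in short steps, Python scripts to look and compute and a tool call to move; the robot and the scene stay as the last step left them, time stands still between calls to the robot, and variables do not carry over. Pictures are saved under pics/ and viewed, at most 10 in all, crops included, and the job is handed in when it is done.

Besides the shell and the picture viewer there is one more tool, called after "Call:" in YAML: its name, and indented under it one key for each argument. jog_arm: Moves the arm, as the interface text tells. Its arguments: {"type":"object","properties":{"increments":{"type":"array"},"grip_force":{"type":"number"}},"required":["increments"]}

```bash
mkdir -p pics; ls; python3 - <<'E'
from bench import ctrl, vision
import cv2,numpy as np
s=ctrl.get_state();print(s)
for c in("side","top"):
    im=vision.get_image(c);cv2.imwrite(f"pics/{c}0.png",im["color"])
    E=np.array(im["extrinsics"]);print(c,im["fx"],im["fy"],im["cx"],im["cy"],E.round(4).tolist())
    for t in("pack_left_center","tray","bay","bay_mouth","bay_plate","vial"):
        try: print(t,[(np.round(d["bbox"]).tolist(),round(d["conf"],2)) for d in vision.spot_in(c,t)][:4])
        except Exception as e: print(t,e)
E
```

```text
pics
{'time': 0.0, 'joint_positions': array([-1.25988664,  0.32179594, -0.07007941,  1.45170294,  0.02258567,
        1.37079849, -0.05690071]), 'qd': array([ 0.00075833, -0.00070232, -0.00066718,  0.00020866,  0.00093476,
        0.00238748,  0.00151145]), 'joint_torque': array([ 2.49909465e-05, -4.91291821e+01, -4.04321887e-01, -3.12515116e+01,
       -6.40980061e-02,  4.40289569e-02,  1.86002562e-04]), 'position': array([0.18998654, 0.62102093, 0.22146503]), 'tool_rot': array([-4.64453826e-01, -3.10687073e+00,  2.99676111e-03]), 'ft_force': array([0.27350453, 0.5221731 , 0.55991658]), 'torque': array([ 0.0138296 , -0.04377668,  0.03773966]), 'grip_force': 0.0, 'grip_width': 0.997287306795637}
side 428.74829475125296 428.74829475125296 280.1111875348647 209.74371627963515 [[0.8671, -0.4981, 0.0072, -0.4781], [-0.3638, -0.6431, -0.6738, 0.2244], [0.3402, 0.5817, -0.7389, 0.8208], [0.0, 0.0, 0.0, 1.0]]
pack_left_center [([261.0, 236.0, 303.0, 289.0], 0.68)]
tray [([227.0, 232.0, 386.0, 389.0], 0.78)]
bay [([203.0, 109.0, 303.0, 182.0], 0.95)]
bay_mouth [([205.0, 109.0, 304.0, 188.0], 0.85)]
bay_plate [([224.0, 146.0, 247.0, 155.0], 0.46)]
vial [([328.0, 269.0, 340.0, 287.0], 0.56)]
top 379.54543260326324 379.54543260326324 279.9558181121261 202.5208769083222 [[-0.0243, -0.9997, -0.0044, 0.0152], [-0.9867, 0.0247, -0.1605, 0.5619], [0.1605, 0.0005, -0.987, 0.7569], [0.0, 0.0, 0.0, 1.0]]
pack_left_center [([336.0, 220.0, 366.0, 264.0], 0.84)]
tray [([307.0, 195.0, 450.0, 290.0], 0.86)]
bay [([131.0, 134.0, 225.0, 244.0], 0.56)]
bay_mouth [([130.0, 134.0, 222.0, 243.0], 0.95), ([400.0, 218.0, 448.0, 258.0], 0.74), ([373.0, 197.0, 387.0, 210.0], 0.22)]
bay_plate [([163.0, 200.0, 184.0, 223.0], 0.73)]
vial [([369.0, 198.0, 390.0, 211.0], 0.48)]
```

```bash
python3 - <<'E'
import cv2
t=cv2.imread("pics/top0.png")[120:310,110:470]
cv2.imwrite("pics/topz.png",cv2.resize(t,None,fx=2.2,fy=2.2,interpolation=cv2.INTER_CUBIC))
s=cv2.imread("pics/side0.png")[90:400,190:400]
cv2.imwrite("pics/sidez.png",cv2.resize(s,None,fx=1.9,fy=1.9,interpolation=cv2.INTER_CUBIC))
E
```

```text
(no output)
```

View pics/topz.png

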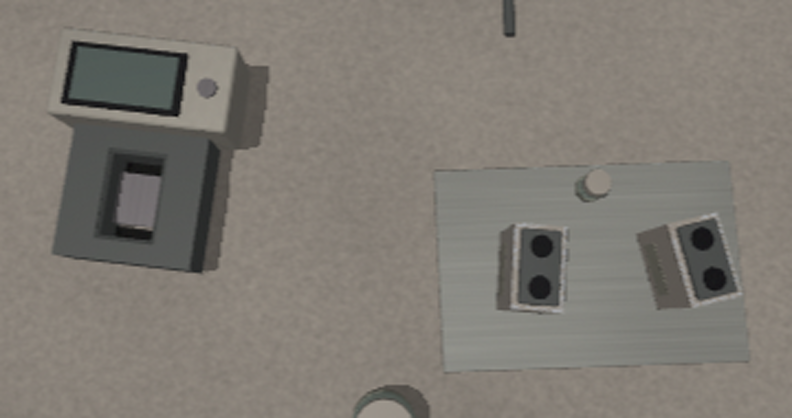

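View pics/sidez.png

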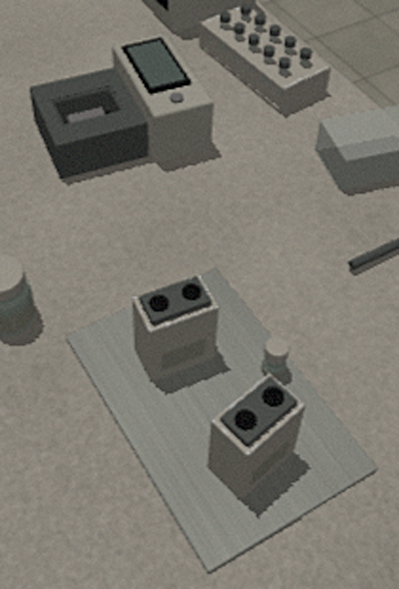

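The top view shows the left pack at zoom (538,267), nearly aligned; the right one at (708,260), turned; the well at (137,195); and the vial at (597,182). The side view agrees. I'll magnify them to pick corners.

```bash
python3 - <<'E'
import cv2,numpy as np
def m(img,rects,k,out):
    im=cv2.imread(img);o=[]
    for (x,y,w,h) in rects:
        c=cv2.resize(im[y:y+h,x:x+w],None,fx=k,fy=k,interpolation=cv2.INTER_CUBIC)
        c=cv2.normalize(c,None,0,255,cv2.NORM_MINMAX)
        for i in range(0,w,10): cv2.line(c,(i*k,0),(i*k,6),(0,0,255),1)
        for i in range(0,h,10): cv2.line(c,(0,i*k),(6,i*k),(0,0,255),1)
        o.append(c)
    cv2.imwrite(out,np.hstack(o))
m("pics/top0.png",[(330,210,50,60),(395,210,55,60),(148,180,45,60)],5,"pics/topm.png")
m("pics/side0.png",[(255,230,55,70),(295,280,60,70),(210,130,45,70)],5,"pics/sidem.png")
E
```

```text
(no output)
```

View pics/topm.png

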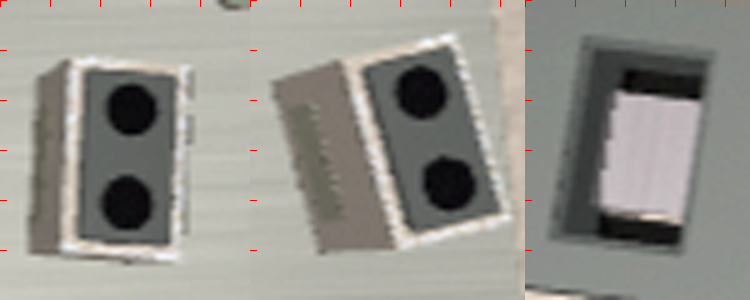

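View pics/sidem.png

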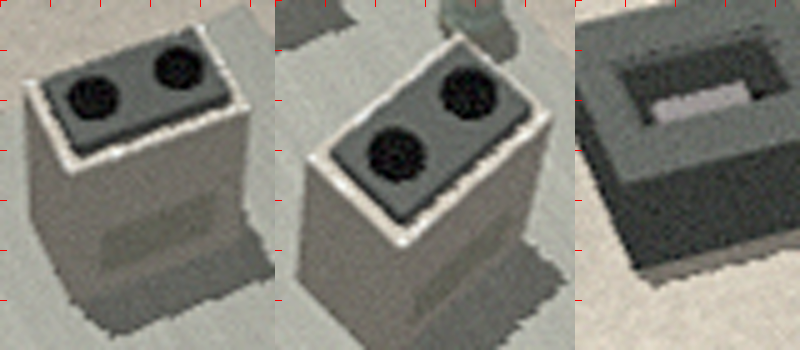

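```bash
cat > geo.py <<'E'
import numpy as np
from scipy.optimize import least_squares
K={"side":(428.748,280.111,209.744,np.array([[0.8671,-0.4981,0.0072,-0.4781],[-0.3638,-0.6431,-0.6738,0.2244],[0.3402,0.5817,-0.7389,0.8208]])),
"top":(379.545,279.956,202.521,np.array([[-0.0243,-0.9997,-0.0044,0.0152],[-0.9867,0.0247,-0.1605,0.5619],[0.1605,0.0005,-0.987,0.7569]]))}
def proj(c,P):
    f,cx,cy,E=K[c];q=P@E[:,:3].T+E[:,3];return np.c_[f*q[:,0]/q[:,2]+cx,f*q[:,1]/q[:,2]+cy]
def rect(p,L,W,z):
    c,s=np.cos(p[2]),np.sin(p[2]);a=np.array([[L,W],[L,-W],[-L,-W],[-L,W]])/2
    return np.c_[a@np.array([[c,s],[-s,c]])+p[:2],np.full(4,z)]
def fit(obs,L,W,z,x0):  # obs: [(cam, 4 px in order ++,+-,--,-+)]
    g=lambda p:np.concatenate([(proj(c,rect(p,L,W,z))-np.array(o)).ravel() for c,o in obs])
    r=least_squares(g,x0);return r.x.round(4),np.sqrt(np.mean(r.fun**2)).round(2)
def crop(pts,off,ox,oy,k=5): return (np.array(pts)-[off,0]+.5)/k-.5+[ox,oy]
E
python3 - <<'E'
from geo import *
T=crop([(70,60),(190,68),(180,262),(60,250)],0,330,210); S=crop([(200,28),(247,107),(72,170),(28,82)],0,255,230)
T2=crop([(344,62),(455,35),(512,215),(402,247)],250,395,210); S2=crop([(462,38),(550,118),(403,243),(310,157)],275,295,280)
W=crop([(588,37),(717,51),(686,254),(550,238)],525,148,180); WS=crop([(768,25),(795,85),(648,125),(618,68)],575,210,130)
for n,t,s,L,w,z in(("left",T,S,.076,.046,.098),("right",T2,S2,.076,.046,.098),("well",W,WS,.087,.057,.06)):
    print(n,fit([("top",t)],L,w,z,[.5,0,0]),fit([("side",s)],L,w,z,[.5,0,0]),fit([("top",t),("side",s)],L,w,z,[.5,0,0]))
print(fit([("side",WS)],.079,.049,.06,[.5,.3,0]))
E
```

```text
left (array([ 0.4735, -0.1416, -0.1085]), np.float64(0.33)) (array([ 0.4749, -0.1394, -0.1128]), np.float64(0.65)) (array([ 0.4741, -0.1407, -0.1104]), np.float64(0.66))
right (array([ 0.4777, -0.2886,  0.2238]), np.float64(0.63)) (array([ 0.478 , -0.2865,  0.1976]), np.float64(0.79)) (array([ 0.4778, -0.2875,  0.2094]), np.float64(0.85))
well (array([ 0.5531,  0.2301, -0.1434]), np.float64(0.42)) (array([ 0.5545,  0.2327, -0.1169]), np.float64(1.18)) (array([ 0.5535,  0.2307, -0.1363]), np.float64(0.96))
(array([ 0.5542,  0.2323, -0.1231]), np.float64(0.51))
```

Both cameras agree to about 2 mm. Left pack is at (0.474,-0.141), yaw -0.11. Right pack is at (0.478,-0.2875), yaw 0.21. The well is at (0.554,0.231), yaw about -0.135. Next I travel to above the left pack.

Call:
jog_arm:
  increments:
    - {"tx": -15,"ty": -7}
    - {"tx": -45,"ty": -22}
    - {"tx": -80,"ty": -39}
    - {"tx": -115,"ty": -56}
    - {"tx": -150,"ty": -73}
  grip_force: 50

```text
validation failed for argument at $.in...
```

Call:
jog_arm:
  increments:
    - {"tx": -35,"ty": -17}
    - {"tx": -70,"ty": -34}
    - {"tx": -105,"ty": -51}
    - {"tx": -140,"ty": -70}
    - {"tx": -175,"ty": -90}

```text
validation failed for argument at $.in...
```

Call:
jog_arm:
  increments:
    - {"tx": -28,"ty": -25}
    - {"tx": -52,"ty": -55}
    - {"tx": -66,"ty": -88}
    - {"tx": -76,"ty": -122}
    - {"tx": -86,"ty": -156}

```text
validation failed for argument at $.in...
```

```bash
cat > plan.py <<'E'
import sys,numpy as np
from scipy.spatial.transform import Rotation as R
from bench import ctrl
def plan(x,y,z,yaw,s=None):  # TCP target, pack yaw
    s=s or ctrl.get_state();r=R.from_rotvec(s["tool_rot"]);M=r.as_matrix()
    d=M.T@(np.array([x,y,z])-s["position"])*1000
    c,n=np.cos(yaw),np.sin(yaw)
    best=min((r.inv()*R.from_matrix(np.array([[k*c,-k*-n*-1*-1 if 0 else k*n,0],[k*n,-k*c,0],[0,0,-1.]]).reshape(3,3))for k in(1,-1)),key=lambda q:q.magnitude())
    print("t",round(s["time"],2),"pos",s["position"].round(4),"d mm",d.round(1),"w",best.as_rotvec().round(3),"F",s["ft_force"].round(2),"grip",round(s["grip_width"],3),round(s["grip_force"],1),"qj",s["joint_positions"].round(2))
if __name__=="__main__": plan(*map(float,sys.argv[1:5]))
E
sed -i 's/-k\*-n\*-1\*-1 if 0 else k\*n/k*n/' plan.py
python3 plan.py .474 -.1407 .16 -.11
```

```text
t 0.7 pos [0.1901 0.6216 0.2226] d mm [-494.4 -646.    62.5] w [ 0.     0.    -0.187] F [-0.55  0.04  0.04] grip 0.997 0.0 qj [-1.26  0.32 -0.07  1.45  0.02  1.37 -0.06]
```

Call:
jog_arm:
  increments:
    - {"tx": -15,"ty": -7,"tz": 0,"wx": 0,"wy": 0,"wz": 0,"gripper": 1}
    - {"tx": -45,"ty": -22,"tz": 0,"wx": 0,"wy": 0,"wz": 0,"gripper": 1}
    - {"tx": -80,"ty": -39,"tz": 0,"wx": 0,"wy": 0,"wz": 0,"gripper": 1}
    - {"tx": -115,"ty": -56,"tz": 0,"wx": 0,"wy": 0,"wz": 0,"gripper": 1}
    - {"tx": -150,"ty": -73,"tz": 0,"wx": 0,"wy": 0,"wz": 0,"gripper": 1}
  grip_force: 50

```text
time: 1.12
position: [0.3143, 0.5054, 0.2227]
tool_rot: [0.465, 3.106, -0.0]
ft_force: [0.8, -0.2, 0.7]
grip_width: 0.999
grip_force: 0.0
```

Call:
jog_arm:
  increments:
    - {"tx": -35,"ty": -17,"tz": 0,"wx": 0,"wy": 0,"wz": 0,"gripper": 1}
    - {"tx": -70,"ty": -34,"tz": 0,"wx": 0,"wy": 0,"wz": 0,"gripper": 1}
    - {"tx": -105,"ty": -51,"tz": 0,"wx": 0,"wy": 0,"wz": 0,"gripper": 1}
    - {"tx": -140,"ty": -70,"tz": 0,"wx": 0,"wy": 0,"wz": 0,"gripper": 1}
    - {"tx": -175,"ty": -90,"tz": 0,"wx": 0,"wy": 0,"wz": 0,"gripper": 1}

```text
time: 1.53
position: [0.4549, 0.3678, 0.2229]
tool_rot: [0.466, 3.106, 0.001]
ft_force: [1.0, 0.4, 0.2]
grip_width: 1.003
grip_force: 0.0
```

Call:
jog_arm:
  increments:
    - {"tx": -28,"ty": -25,"tz": 0,"wx": 0,"wy": 0,"wz": 0,"gripper": 1}
    - {"tx": -52,"ty": -55,"tz": 0,"wx": 0,"wy": 0,"wz": 0,"gripper": 1}
    - {"tx": -66,"ty": -88,"tz": 0,"wx": 0,"wy": 0,"wz": 0,"gripper": 1}
    - {"tx": -76,"ty": -122,"tz": 0,"wx": 0,"wy": 0,"wz": 0,"gripper": 1}
    - {"tx": -86,"ty": -156,"tz": 0,"wx": 0,"wy": 0,"wz": 0,"gripper": 1}

```text
time: 1.95
position: [0.4901, 0.1928, 0.2225]
tool_rot: [0.467, 3.107, -0.0]
ft_force: [0.3, -0.1, 1.4]
grip_width: 1.0
grip_force: 0.0
```

```bash
python3 plan.py .474 -.1407 .16 -.11
```

```text
t 1.95 pos [0.4901 0.1928 0.2225] d mm [ -82.8 -323.5   62.6] w [-0.     0.    -0.189] F [ 0.35 -0.05  1.4 ] grip 1.0 0.0 qj [-0.68  0.05  0.26  1.77 -0.01  1.32  0.86]
```

Call:
jog_arm:
  increments:
    - {"tx": -9,"ty": -35,"tz": 0,"wx": 0,"wy": 0,"wz": 0,"gripper": 1}
    - {"tx": -18,"ty": -72,"tz": 5,"wx": 0,"wy": 0,"wz": 0,"gripper": 1}
    - {"tx": -28,"ty": -109,"tz": 10,"wx": 0,"wy": 0,"wz": 0,"gripper": 1}
    - {"tx": -37,"ty": -146,"tz": 15,"wx": 0,"wy": 0,"wz": 0,"gripper": 1}
    - {"tx": -46,"ty": -183,"tz": 20,"wx": 0,"wy": 0,"wz": 0,"gripper": 1}

```text
time: 2.37
position: [0.4795, 0.0048, 0.2026]
tool_rot: [0.466, 3.106, 0.001]
ft_force: [0.2, -0.2, 0.4]
grip_width: 0.998
grip_force: 0.0
```

Call:
jog_arm:
  increments:
    - {"tx": -10,"ty": -37,"tz": 10,"wx": 0,"wy": 0,"wz": -0.05,"gripper": 1}
    - {"tx": -20,"ty": -74,"tz": 20,"wx": 0,"wy": 0,"wz": -0.1,"gripper": 1}
    - {"tx": -29,"ty": -109,"tz": 30,"wx": 0,"wy": 0,"wz": -0.15,"gripper": 1}
    - {"tx": -34,"ty": -130,"tz": 38,"wx": 0,"wy": 0,"wz": -0.18,"gripper": 1}
    - {"tx": -37,"ty": -140,"tz": 42,"wx": 0,"wy": 0,"wz": -0.187,"gripper": 1}

```text
time: 2.78
position: [0.4725, -0.1421, 0.1599]
tool_rot: [-0.181, -3.136, 0.001]
ft_force: [0.0, 0.1, -0.4]
grip_width: 1.002
grip_force: 0.0
```

```bash
python3 plan.py .474 -.1407 .057 -.11
```

```text
t 2.78 pos [ 0.4725 -0.1421  0.1599] d mm [ -1.4   1.7 102.9] w [-0.001 -0.001 -0.005] F [ 0.04  0.1  -0.41] grip 1.002 0.0 qj [-0.35  0.02  0.6   1.93 -0.01  1.19  1.71]
```

Call:
jog_arm:
  increments:
    - {"tx": -1.4,"ty": 1.7,"tz": 20,"wx": 0,"wy": 0,"wz": 0,"gripper": 1}
    - {"tx": -1.4,"ty": 1.7,"tz": 50,"wx": 0,"wy": 0,"wz": 0,"gripper": 1}
    - {"tx": -1.4,"ty": 1.7,"tz": 80,"wx": 0,"wy": 0,"wz": 0,"gripper": 1}
    - {"tx": -1.4,"ty": 1.7,"tz": 97,"wx": 0,"wy": 0,"wz": 0,"gripper": 1}
    - {"tx": -1.4,"ty": 1.7,"tz": 103,"wx": 0,"wy": 0,"wz": 0,"gripper": 1}

```text
time: 3.2
position: [0.4733, -0.1358, 0.0548]
tool_rot: [-0.174, -3.132, -0.0]
ft_force: [-0.3, 0.0, 0.7]
grip_width: 1.004
grip_force: 0.0
```

Call:
jog_arm:
  increments:
    - {"tx": 0,"ty": 0,"tz": 0,"wx": 0,"wy": 0,"wz": 0,"gripper": 0.6}
    - {"tx": 0,"ty": 0,"tz": 0,"wx": 0,"wy": 0,"wz": 0,"gripper": 0.45}
    - {"tx": 0,"ty": 0,"tz": 0,"wx": 0,"wy": 0,"wz": 0,"gripper": 0.4}
    - {"tx": 0,"ty": 0,"tz": 0,"wx": 0,"wy": 0,"wz": 0,"gripper": 0.4}
    - {"tx": 0,"ty": 0,"tz": 0,"wx": 0,"wy": 0,"wz": 0,"gripper": 0.4}

```text
time: 3.62
position: [0.4773, -0.1354, 0.0587]
tool_rot: [0.172, 3.134, 0.001]
ft_force: [1.0, 0.1, 0.2]
grip_width: 0.705
grip_force: 0.0
```

Call:
jog_arm:
  increments:
    - {"tx": 0,"ty": 0,"tz": 0,"wx": 0,"wy": 0,"wz": 0,"gripper": 0.4}
    - {"tx": 0,"ty": 0,"tz": 0,"wx": 0,"wy": 0,"wz": 0,"gripper": 0.4}
    - {"tx": 0,"ty": 0,"tz": 0,"wx": 0,"wy": 0,"wz": 0,"gripper": 0.4}
    - {"tx": 0,"ty": 0,"tz": 0,"wx": 0,"wy": 0,"wz": 0,"gripper": 0.4}
    - {"tx": 0,"ty": 0,"tz": 0,"wx": 0,"wy": 0,"wz": 0,"gripper": 0.4}

```text
time: 4.03
position: [0.4772, -0.1375, 0.0586]
tool_rot: [0.174, 3.134, -0.004]
ft_force: [-0.1, -5.2, 4.8]
grip_width: 0.524
grip_force: 49.4
```

Call:
jog_arm:
  increments:
    - {"tx": 0,"ty": 0,"tz": -2,"wx": 0,"wy": 0,"wz": 0,"gripper": 0.4}
    - {"tx": 0,"ty": 0,"tz": -7,"wx": 0,"wy": 0,"wz": 0,"gripper": 0.4}
    - {"tx": 0,"ty": 0,"tz": -15,"wx": 0,"wy": 0,"wz": 0,"gripper": 0.4}
    - {"tx": 0,"ty": 0,"tz": -25,"wx": 0,"wy": 0,"wz": 0,"gripper": 0.4}
    - {"tx": 0,"ty": 0,"tz": -35,"wx": 0,"wy": 0,"wz": 0,"gripper": 0.4}

```text
time: 4.45
position: [0.476, -0.1348, 0.0932]
tool_rot: [-0.172, -3.136, -0.0]
ft_force: [-0.3, -0.2, -5.9]
grip_width: 0.527
grip_force: 49.3
```

Call:
jog_arm:
  increments:
    - {"tx": 0,"ty": 0,"tz": -5,"wx": 0,"wy": 0,"wz": 0,"gripper": 0.4}
    - {"tx": 0,"ty": 0,"tz": -5,"wx": 0,"wy": 0,"wz": 0,"gripper": 0.4}
    - {"tx": 0,"ty": 0,"tz": -5,"wx": 0,"wy": 0,"wz": 0,"gripper": 0.4}
    - {"tx": 0,"ty": 0,"tz": -5,"wx": 0,"wy": 0,"wz": 0,"gripper": 0.4}
    - {"tx": 0,"ty": 0,"tz": -5,"wx": 0,"wy": 0,"wz": 0,"gripper": 0.4}

```text
time: 4.87
position: [0.4759, -0.1351, 0.097]
tool_rot: [-0.172, -3.136, -0.0]
ft_force: [0.9, -0.9, -6.8]
grip_width: 0.526
grip_force: 49.3
```

Call:
jog_arm:
  increments:
    - {"tx": 0,"ty": 0,"tz": 0,"wx": 0,"wy": 0,"wz": 0,"gripper": 0.4}
    - {"tx": 0,"ty": 0,"tz": 0,"wx": 0,"wy": 0,"wz": 0,"gripper": 0.4}
    - {"tx": 0,"ty": 0,"tz": 0,"wx": 0,"wy": 0,"wz": 0,"gripper": 0.4}
    - {"tx": 0,"ty": 0,"tz": 0,"wx": 0,"wy": 0,"wz": 0,"gripper": 0.4}
    - {"tx": 0,"ty": 0,"tz": 0,"wx": 0,"wy": 0,"wz": 0,"gripper": 0.4}

```text
time: 5.28
position: [0.4763, -0.1353, 0.0975]
tool_rot: [-0.172, -3.137, -0.0]
ft_force: [-0.3, 0.3, -6.1]
grip_width: 0.524
grip_force: 49.3
```

```bash
python3 - <<'E'
from bench import ctrl, vision
import numpy as np,cv2
im=[]
F=[]
for i in range(6):
    im=vision.get_image("side" if i%2 else "top"); s=ctrl.get_state(); F.append(s["ft_force"])
    if i<2: cv2.imwrite(f"pics/l{i}.png",im["color"])
print(np.mean(F,0).round(2),np.std(F,0).round(2),s["position"],s["tool_rot"],s["grip_width"],s["time"])
E
```

```text
[ 0.35  0.37 -6.28] [0.39 0.29 0.39] [ 0.47640598 -0.13525871  0.09757622] [1.72381080e-01 3.13672334e+00 1.04161824e-04] 0.5261515679478029 5.5833
```

Left lift: about 6.3 N, so this looks like the full pack. Setting it back where it stood.

Call:
jog_arm:
  increments:
    - {"tx": 0,"ty": 0,"tz": 5,"wx": 0,"wy": 0,"wz": 0,"gripper": 0.4}
    - {"tx": 0,"ty": 0,"tz": 14,"wx": 0,"wy": 0,"wz": 0,"gripper": 0.4}
    - {"tx": 0,"ty": 0,"tz": 23,"wx": 0,"wy": 0,"wz": 0,"gripper": 0.4}
    - {"tx": 0,"ty": 0,"tz": 30,"wx": 0,"wy": 0,"wz": 0,"gripper": 0.4}
    - {"tx": 0,"ty": 0,"tz": 34,"wx": 0,"wy": 0,"wz": 0,"gripper": 0.4}

```text
time: 6.0
position: [0.4752, -0.1351, 0.0618]
tool_rot: [-0.172, -3.134, 0.0]
ft_force: [0.3, 0.3, -6.4]
grip_width: 0.526
grip_force: 49.3
```

Call:
jog_arm:
  increments:
    - {"tx": 0,"ty": 0,"tz": 2,"wx": 0,"wy": 0,"wz": 0,"gripper": 0.4}
    - {"tx": 0,"ty": 0,"tz": 4,"wx": 0,"wy": 0,"wz": 0,"gripper": 0.4}
    - {"tx": 0,"ty": 0,"tz": 5,"wx": 0,"wy": 0,"wz": 0,"gripper": 0.4}
    - {"tx": 0,"ty": 0,"tz": 5.5,"wx": 0,"wy": 0,"wz": 0,"gripper": 0.4}
    - {"tx": 0,"ty": 0,"tz": 5.5,"wx": 0,"wy": 0,"wz": 0,"gripper": 0.4}

```text
time: 6.42
position: [0.4765, -0.1354, 0.0586]
tool_rot: [0.173, 3.137, 0.0]
ft_force: [-2.4, 0.6, -0.1]
grip_width: 0.526
grip_force: 49.3
```

```bash
python3 plan.py .474 -.1407 .057 -.11; python3 -c "
import cv2,numpy as np
a=cv2.imread('pics/l0.png')[180:300,300:460];b=cv2.imread('pics/l1.png')[210:330,240:400]
cv2.imwrite('pics/lift.png',cv2.resize(np.hstack([a,b]),None,fx=2.5,fy=2.5,interpolation=2))"
```

```text
t 6.42 pos [ 0.4765 -0.1354  0.0586] d mm [ 1.9 -5.6  1.6] w [0. 0. 0.] F [-2.36  0.63 -0.12] grip 0.526 49.3 qj [-0.33  0.16  0.6   2.03 -0.11  0.98  1.78]
```

View pics/lift.png

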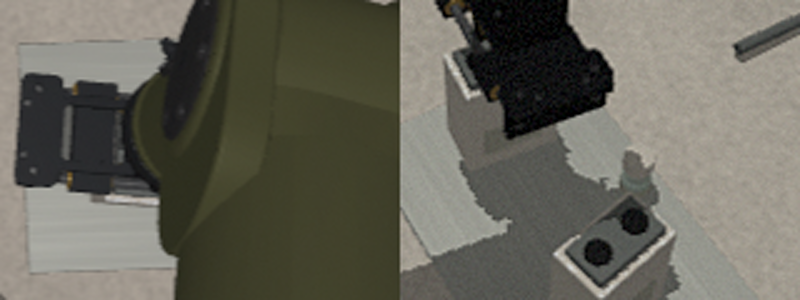

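The picture shows the lifted pack hanging upright and the right pack and vial untouched. Load is off now, so I release, rise and go to the right pack.

Call:
jog_arm:
  increments:
    - {"tx": 0,"ty": 0,"tz": 0,"wx": 0,"wy": 0,"wz": 0,"gripper": 0.6}
    - {"tx": 0,"ty": 0,"tz": 0,"wx": 0,"wy": 0,"wz": 0,"gripper": 0.8}
    - {"tx": 0,"ty": 0,"tz": 0,"wx": 0,"wy": 0,"wz": 0,"gripper": 1}
    - {"tx": 0,"ty": 0,"tz": 0,"wx": 0,"wy": 0,"wz": 0,"gripper": 1}
    - {"tx": 0,"ty": 0,"tz": 0,"wx": 0,"wy": 0,"wz": 0,"gripper": 1}

```text
time: 6.83
position: [0.477, -0.1352, 0.0585]
tool_rot: [0.172, 3.136, 0.0]
ft_force: [-0.3, -0.1, 0.4]
grip_width: 0.818
grip_force: 0.0
```

Call:
jog_arm:
  increments:
    - {"tx": 0,"ty": 0,"tz": -10,"wx": 0,"wy": 0,"wz": 0,"gripper": 1}
    - {"tx": 0,"ty": 0,"tz": -30,"wx": 0,"wy": 0,"wz": 0,"gripper": 1}
    - {"tx": 0,"ty": 0,"tz": -60,"wx": 0,"wy": 0,"wz": 0,"gripper": 1}
    - {"tx": 0,"ty": 0,"tz": -85,"wx": 0,"wy": 0,"wz": 0,"gripper": 1}
    - {"tx": 0,"ty": 0,"tz": -100,"wx": 0,"wy": 0,"wz": 0,"gripper": 1}

```text
time: 7.25
position: [0.4778, -0.1358, 0.1617]
tool_rot: [0.173, 3.132, 0.0]
ft_force: [0.4, -0.4, 0.5]
grip_width: 0.993
grip_force: 0.0
```

```bash
python3 plan.py .478 -.2875 .155 .21
```

```text
t 7.25 pos [ 0.4778 -0.1358  0.1617] d mm [ -16.8 -150.8    6.8] w [-0.     0.005 -0.32 ] F [ 0.4  -0.45  0.53] grip 0.993 0.0 qj [-0.37  0.02  0.6   1.93 -0.01  1.19  1.7 ]
```

Call:
jog_arm:
  increments:
    - {"tx": -4,"ty": -30,"tz": 1,"wx": 0,"wy": 0,"wz": -0.06,"gripper": 1}
    - {"tx": -8,"ty": -65,"tz": 2,"wx": 0,"wy": 0,"wz": -0.13,"gripper": 1}
    - {"tx": -12,"ty": -100,"tz": 4,"wx": 0,"wy": 0,"wz": -0.21,"gripper": 1}
    - {"tx": -15,"ty": -130,"tz": 5,"wx": 0,"wy": 0,"wz": -0.28,"gripper": 1}
    - {"tx": -17,"ty": -151,"tz": 6,"wx": 0,"wy": 0,"wz": -0.32,"gripper": 1}

```text
time: 7.67
position: [0.4762, -0.2907, 0.1532]
tool_rot: [-0.331, 3.123, -0.003]
ft_force: [0.5, 0.5, 0.6]
grip_width: 0.998
grip_force: 0.0
```

Call:
jog_arm:
  increments:
    - {"tx": 0,"ty": 0,"tz": 0,"wx": 0,"wy": 0,"wz": 0,"gripper": 1}
    - {"tx": 0,"ty": 0,"tz": 0,"wx": 0,"wy": 0,"wz": 0,"gripper": 1}
    - {"tx": 0,"ty": 0,"tz": 5,"wx": 0,"wy": 0,"wz": 0,"gripper": 1}
    - {"tx": 0,"ty": 0,"tz": 10,"wx": 0,"wy": 0,"wz": 0,"gripper": 1}
    - {"tx": 0,"ty": 0,"tz": 10,"wx": 0,"wy": 0,"wz": 0,"gripper": 1}

```text
time: 8.08
position: [0.4766, -0.2851, 0.1408]
tool_rot: [0.333, -3.123, -0.003]
ft_force: [0.7, 0.1, 0.2]
grip_width: 1.0
grip_force: 0.0
```

```bash
python3 plan.py .478 -.2875 .058 .21
```

```text
t 8.08 pos [ 0.4766 -0.2851  0.1408] d mm [-1.  -2.8 82.8] w [ 0.002 -0.001  0.002] F [0.73 0.07 0.19] grip 1.0 0.0 qj [-0.14  0.21  0.71  1.81 -0.15  1.17  2.4 ]
```

Call:
jog_arm:
  increments:
    - {"tx": -1,"ty": -3,"tz": 15,"wx": 0,"wy": 0,"wz": 0,"gripper": 1}
    - {"tx": -1,"ty": -3,"tz": 40,"wx": 0,"wy": 0,"wz": 0,"gripper": 1}
    - {"tx": -1,"ty": -3,"tz": 65,"wx": 0,"wy": 0,"wz": 0,"gripper": 1}
    - {"tx": -1,"ty": -3,"tz": 79,"wx": 0,"wy": 0,"wz": 0,"gripper": 1}
    - {"tx": -1,"ty": -3,"tz": 82,"wx": 0,"wy": 0,"wz": 0,"gripper": 1}

```text
time: 8.5
position: [0.4766, -0.2876, 0.0571]
tool_rot: [0.332, -3.119, -0.005]
ft_force: [0.2, 0.1, 0.3]
grip_width: 0.999
grip_force: 0.0
```

Call:
jog_arm:
  increments:
    - {"tx": 0,"ty": 0,"tz": 0,"wx": 0,"wy": 0,"wz": 0,"gripper": 0.6}
    - {"tx": 0,"ty": 0,"tz": 0,"wx": 0,"wy": 0,"wz": 0,"gripper": 0.45}
    - {"tx": 0,"ty": 0,"tz": 0,"wx": 0,"wy": 0,"wz": 0,"gripper": 0.4}
    - {"tx": 0,"ty": 0,"tz": 0,"wx": 0,"wy": 0,"wz": 0,"gripper": 0.4}
    - {"tx": 0,"ty": 0,"tz": 0,"wx": 0,"wy": 0,"wz": 0,"gripper": 0.4}

```text
time: 8.92
position: [0.479, -0.2902, 0.0611]
tool_rot: [-0.33, 3.122, -0.001]
ft_force: [-0.2, 0.7, -0.8]
grip_width: 0.704
grip_force: 0.0
```

Call:
jog_arm:
  increments:
    - {"tx": 0,"ty": 0,"tz": 0,"wx": 0,"wy": 0,"wz": 0,"gripper": 0.4}
    - {"tx": 0,"ty": 0,"tz": 0,"wx": 0,"wy": 0,"wz": 0,"gripper": 0.4}
    - {"tx": 0,"ty": 0,"tz": 0,"wx": 0,"wy": 0,"wz": 0,"gripper": 0.4}
    - {"tx": 0,"ty": 0,"tz": 0,"wx": 0,"wy": 0,"wz": 0,"gripper": 0.4}
    - {"tx": 0,"ty": 0,"tz": 0,"wx": 0,"wy": 0,"wz": 0,"gripper": 0.4}

```text
time: 9.33
position: [0.4785, -0.2892, 0.0602]
tool_rot: [-0.33, 3.124, 0.002]
ft_force: [-0.1, 4.4, 4.2]
grip_width: 0.53
grip_force: 50.0
```

Call:
jog_arm:
  increments:
    - {"tx": 0,"ty": 0,"tz": -2,"wx": 0,"wy": 0,"wz": 0,"gripper": 0.4}
    - {"tx": 0,"ty": 0,"tz": -7,"wx": 0,"wy": 0,"wz": 0,"gripper": 0.4}
    - {"tx": 0,"ty": 0,"tz": -15,"wx": 0,"wy": 0,"wz": 0,"gripper": 0.4}
    - {"tx": 0,"ty": 0,"tz": -25,"wx": 0,"wy": 0,"wz": 0,"gripper": 0.4}
    - {"tx": 0,"ty": 0,"tz": -35,"wx": 0,"wy": 0,"wz": 0,"gripper": 0.4}

```text
time: 9.75
position: [0.4781, -0.2904, 0.096]
tool_rot: [0.329, -3.124, 0.001]
ft_force: [-0.2, 0.0, -2.5]
grip_width: 0.527
grip_force: 49.9
```

Call:
jog_arm:
  increments:
    - {"tx": 0,"ty": 0,"tz": -5,"wx": 0,"wy": 0,"wz": 0,"gripper": 0.4}
    - {"tx": 0,"ty": 0,"tz": -5,"wx": 0,"wy": 0,"wz": 0,"gripper": 0.4}
    - {"tx": 0,"ty": 0,"tz": -5,"wx": 0,"wy": 0,"wz": 0,"gripper": 0.4}
    - {"tx": 0,"ty": 0,"tz": -5,"wx": 0,"wy": 0,"wz": 0,"gripper": 0.4}
    - {"tx": 0,"ty": 0,"tz": -5,"wx": 0,"wy": 0,"wz": 0,"gripper": 0.4}

```text
time: 10.17
position: [0.4779, -0.2897, 0.0995]
tool_rot: [0.33, -3.123, -0.001]
ft_force: [-0.5, -0.0, -2.8]
grip_width: 0.524
grip_force: 49.9
```

```bash
python3 - <<'E'
from bench import ctrl, vision
import numpy as np,cv2
F=[]
for i in range(10):
    im=vision.get_image("side" if i%2 else "top"); s=ctrl.get_state(); F.append(s["ft_force"])
    if i<2: cv2.imwrite(f"pics/r{i}.png",im["color"])
F=np.array(F);print(F[:,2].round(1),F.mean(0).round(2),s["position"],s["tool_rot"],s["grip_width"],s["time"])
E
```

```text
[-2.8 -2.3 -2.8 -3.  -3.8 -2.6 -3.5 -3.  -3.  -3.8] [ 0.11 -0.04 -3.07] [ 0.47832235 -0.28992278  0.10000266] [-3.29636009e-01  3.12424040e+00  1.53487785e-04] 0.5254288870413598 10.6667
```

The right pack weighs about 3.1 N, so the left one is heavier. I set the right one back down, release it and rise.

Call:
jog_arm:
  increments:
    - {"tx": 0,"ty": 0,"tz": 5,"wx": 0,"wy": 0,"wz": 0,"gripper": 0.4}
    - {"tx": 0,"ty": 0,"tz": 14,"wx": 0,"wy": 0,"wz": 0,"gripper": 0.4}
    - {"tx": 0,"ty": 0,"tz": 23,"wx": 0,"wy": 0,"wz": 0,"gripper": 0.4}
    - {"tx": 0,"ty": 0,"tz": 30,"wx": 0,"wy": 0,"wz": 0,"gripper": 0.4}
    - {"tx": 0,"ty": 0,"tz": 34,"wx": 0,"wy": 0,"wz": 0,"gripper": 0.4}

```text
time: 11.08
position: [0.4773, -0.2894, 0.0642]
tool_rot: [0.329, -3.122, -0.002]
ft_force: [0.3, 0.2, -2.5]
grip_width: 0.526
grip_force: 49.9
```

Call:
jog_arm:
  increments:
    - {"tx": 0,"ty": 0,"tz": 2,"wx": 0,"wy": 0,"wz": 0,"gripper": 0.4}
    - {"tx": 0,"ty": 0,"tz": 4,"wx": 0,"wy": 0,"wz": 0,"gripper": 0.4}
    - {"tx": 0,"ty": 0,"tz": 5,"wx": 0,"wy": 0,"wz": 0,"gripper": 0.4}
    - {"tx": 0,"ty": 0,"tz": 5.7,"wx": 0,"wy": 0,"wz": 0,"gripper": 0.4}
    - {"tx": 0,"ty": 0,"tz": 5.7,"wx": 0,"wy": 0,"wz": 0,"gripper": 0.4}

```text
time: 11.5
position: [0.4785, -0.2901, 0.0605]
tool_rot: [-0.329, 3.124, -0.0]
ft_force: [-0.1, 0.3, -4.1]
grip_width: 0.526
grip_force: 49.9
```

Call:
jog_arm:
  increments:
    - {"tx": 0,"ty": 0,"tz": 0.3,"wx": 0,"wy": 0,"wz": 0,"gripper": 0.4}
    - {"tx": 0,"ty": 0,"tz": 0.5,"wx": 0,"wy": 0,"wz": 0,"gripper": 0.4}
    - {"tx": 0,"ty": 0,"tz": 0.7,"wx": 0,"wy": 0,"wz": 0,"gripper": 0.4}
    - {"tx": 0,"ty": 0,"tz": 0.7,"wx": 0,"wy": 0,"wz": 0,"gripper": 0.4}
    - {"tx": 0,"ty": 0,"tz": 0.7,"wx": 0,"wy": 0,"wz": 0,"gripper": 0.4}

```text
time: 11.92
position: [0.4786, -0.2901, 0.0602]
tool_rot: [-0.33, 3.124, -0.0]
ft_force: [-0.4, 0.7, 1.9]
grip_width: 0.525
grip_force: 50.0
```

Call:
jog_arm:
  increments:
    - {"tx": 0,"ty": 0,"tz": 0,"wx": 0,"wy": 0,"wz": 0,"gripper": 0.6}
    - {"tx": 0,"ty": 0,"tz": 0,"wx": 0,"wy": 0,"wz": 0,"gripper": 0.8}
    - {"tx": 0,"ty": 0,"tz": 0,"wx": 0,"wy": 0,"wz": 0,"gripper": 1}
    - {"tx": 0,"ty": 0,"tz": 0,"wx": 0,"wy": 0,"wz": 0,"gripper": 1}
    - {"tx": 0,"ty": 0,"tz": 0,"wx": 0,"wy": 0,"wz": 0,"gripper": 1}

```text
time: 12.33
position: [0.4784, -0.29, 0.0596]
tool_rot: [-0.33, 3.124, -0.0]
ft_force: [0.9, 0.2, 1.0]
grip_width: 0.815
grip_force: 0.0
```

Call:
jog_arm:
  increments:
    - {"tx": 0,"ty": 0,"tz": -10,"wx": 0,"wy": 0,"wz": 0,"gripper": 1}
    - {"tx": 0,"ty": 0,"tz": -30,"wx": 0,"wy": 0,"wz": 0,"gripper": 1}
    - {"tx": 0,"ty": 0,"tz": -60,"wx": 0,"wy": 0,"wz": 0,"gripper": 1}
    - {"tx": 0,"ty": 0,"tz": -85,"wx": 0,"wy": 0,"wz": 0,"gripper": 1}
    - {"tx": 0,"ty": 0,"tz": -100,"wx": 0,"wy": 0,"wz": 0,"gripper": 1}

```text
time: 12.75
position: [0.4794, -0.291, 0.1633]
tool_rot: [-0.328, 3.121, -0.003]
ft_force: [0.7, -0.0, -0.3]
grip_width: 0.996
grip_force: 0.0
```

```bash
python3 - <<'E'
from bench import vision
import cv2,numpy as np
T=vision.get_image("top")["color"];S=vision.get_image("side")["color"]
def z(im,x,y,w,h,k=5):
    c=cv2.normalize(cv2.resize(im[y:y+h,x:x+w],None,fx=k,fy=k,interpolation=2),None,0,255,cv2.NORM_MINMAX)
    return c
cv2.imwrite("pics/mid.png",np.hstack([z(T,330,205,75,75),z(S,255,225,80,75)]))
E
python3 plan.py .477 -.1354 .155 -.11
```

```text
t 12.85 pos [ 0.4802 -0.2913  0.1634] d mm [-29.3 153.2   8.1] w [-0.002  0.006  0.32 ] F [ 0.5  -0.64  0.14] grip 0.997 0.0 qj [-0.15  0.19  0.73  1.78 -0.14  1.21  2.4 ]
```

View pics/mid.png

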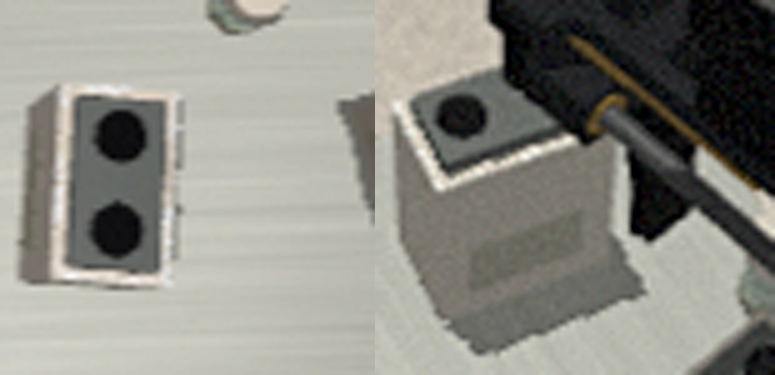

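Left pack stands upright: top rim corners at (62,83), (181,94), (168,290), (52,277) in the left crop.

```bash
python3 - <<'E'
from geo import *
T=crop([(62,83),(181,94),(168,290),(52,277)],0,330,205)
print(fit([("top",T)],.076,.046,.098,[.5,0,0]))
E
```

```text
(array([ 0.4732, -0.1379, -0.1173]), np.float64(0.22))
```

Call:
jog_arm:
  increments:
    - {"tx": -6,"ty": 30,"tz": 1,"wx": 0,"wy": 0,"wz": 0.06,"gripper": 1}
    - {"tx": -12,"ty": 65,"tz": 2,"wx": 0,"wy": 0,"wz": 0.13,"gripper": 1}
    - {"tx": -19,"ty": 100,"tz": 4,"wx": 0,"wy": 0,"wz": 0.21,"gripper": 1}
    - {"tx": -25,"ty": 132,"tz": 6,"wx": 0,"wy": 0,"wz": 0.28,"gripper": 1}
    - {"tx": -29,"ty": 153,"tz": 8,"wx": 0,"wy": 0,"wz": 0.32,"gripper": 1}

```text
time: 13.27
position: [0.474, -0.1304, 0.1507]
tool_rot: [-0.172, -3.135, -0.003]
ft_force: [0.1, -0.7, -0.1]
grip_width: 1.003
grip_force: 0.0
```

Call:
jog_arm:
  increments:
    - {"tx": 0,"ty": 0,"tz": 0,"wx": 0,"wy": 0,"wz": 0,"gripper": 1}
    - {"tx": 0,"ty": 0,"tz": 0,"wx": 0,"wy": 0,"wz": 0,"gripper": 1}
    - {"tx": 0,"ty": 0,"tz": 5,"wx": 0,"wy": 0,"wz": 0,"gripper": 1}
    - {"tx": 0,"ty": 0,"tz": 10,"wx": 0,"wy": 0,"wz": 0,"gripper": 1}
    - {"tx": 0,"ty": 0,"tz": 10,"wx": 0,"wy": 0,"wz": 0,"gripper": 1}

```text
time: 13.68
position: [0.4737, -0.1356, 0.1403]
tool_rot: [-0.176, -3.135, 0.001]
ft_force: [-0.7, -0.1, -0.1]
grip_width: 1.003
grip_force: 0.0
```

```bash
python3 plan.py .475 -.1355 .058 -.11
```

```text
t 13.68 pos [ 0.4737 -0.1356  0.1403] d mm [-1.5  0.3 82.3] w [-0.001 -0.002 -0.002] F [-0.75 -0.12 -0.07] grip 1.003 0.0 qj [-0.39  0.04  0.63  1.96 -0.02  1.16  1.71]
```

Call:
jog_arm:
  increments:
    - {"tx": 0,"ty": 0,"tz": 15,"wx": 0,"wy": 0,"wz": 0,"gripper": 1}
    - {"tx": 0,"ty": 0,"tz": 40,"wx": 0,"wy": 0,"wz": 0,"gripper": 1}
    - {"tx": 0,"ty": 0,"tz": 65,"wx": 0,"wy": 0,"wz": 0,"gripper": 1}
    - {"tx": 0,"ty": 0,"tz": 79,"wx": 0,"wy": 0,"wz": 0,"gripper": 0.9}
    - {"tx": 0,"ty": 0,"tz": 82,"wx": 0,"wy": 0,"wz": 0,"gripper": 0.7}

```text
time: 14.1
position: [0.4722, -0.1349, 0.0568]
tool_rot: [-0.175, -3.131, 0.001]
ft_force: [-0.4, 0.4, 0.5]
grip_width: 0.919
grip_force: 0.0
```

Call:
jog_arm:
  increments:
    - {"tx": 0,"ty": 0,"tz": 0,"wx": 0,"wy": 0,"wz": 0,"gripper": 0.6}
    - {"tx": 0,"ty": 0,"tz": 0,"wx": 0,"wy": 0,"wz": 0,"gripper": 0.45}
    - {"tx": 0,"ty": 0,"tz": 0,"wx": 0,"wy": 0,"wz": 0,"gripper": 0.4}
    - {"tx": 0,"ty": 0,"tz": 0,"wx": 0,"wy": 0,"wz": 0,"gripper": 0.4}
    - {"tx": 0,"ty": 0,"tz": 0,"wx": 0,"wy": 0,"wz": 0,"gripper": 0.4}

```text
time: 14.52
position: [0.4756, -0.1349, 0.0607]
tool_rot: [0.172, 3.135, -0.001]
ft_force: [-1.6, -4.4, 4.2]
grip_width: 0.555
grip_force: 2.7
```

Call:
jog_arm:
  increments:
    - {"tx": 0,"ty": 0,"tz": 0,"wx": 0,"wy": 0,"wz": 0,"gripper": 0.4}
    - {"tx": 0,"ty": 0,"tz": 0,"wx": 0,"wy": 0,"wz": 0,"gripper": 0.4}
    - {"tx": 0,"ty": 0,"tz": 0,"wx": 0,"wy": 0,"wz": 0,"gripper": 0.4}
    - {"tx": 0,"ty": 0,"tz": 0,"wx": 0,"wy": 0,"wz": 0,"gripper": 0.4}
    - {"tx": 0,"ty": 0,"tz": 0,"wx": 0,"wy": 0,"wz": 0,"gripper": 0.4}

```text
time: 14.93
position: [0.4757, -0.1354, 0.0607]
tool_rot: [0.173, 3.135, -0.002]
ft_force: [-0.8, -3.4, 5.7]
grip_width: 0.525
grip_force: 49.8
```

```bash
python3 plan.py .555 .2325 .19 -.13
```

```text
t 14.93 pos [ 0.4757 -0.1354  0.0607] d mm [ -38.7  374.3 -129.6] w [-0.001  0.002  0.02 ] F [-0.83 -3.39  5.72] grip 0.525 49.8 qj [-0.37  0.15  0.63  2.04 -0.11  0.98  1.78]
```

Call:
jog_arm:
  increments:
    - {"tx": 0,"ty": 0,"tz": -4,"wx": 0,"wy": 0,"wz": 0,"gripper": 0.4}
    - {"tx": 0,"ty": 0,"tz": -16,"wx": 0,"wy": 0,"wz": 0,"gripper": 0.4}
    - {"tx": 0,"ty": 0,"tz": -36,"wx": 0,"wy": 0,"wz": 0,"gripper": 0.4}
    - {"tx": 0,"ty": 0,"tz": -58,"wx": 0,"wy": 0,"wz": 0,"gripper": 0.4}
    - {"tx": 0,"ty": 5,"tz": -78,"wx": 0,"wy": 0,"wz": 0,"gripper": 0.4}

```text
time: 15.35
position: [0.4734, -0.1291, 0.1372]
tool_rot: [-0.174, -3.133, -0.001]
ft_force: [1.0, -0.4, -4.7]
grip_width: 0.522
grip_force: 49.8
```

Call:
jog_arm:
  increments:
    - {"tx": -1,"ty": 10,"tz": -12,"wx": 0,"wy": 0,"wz": 0,"gripper": 0.4}
    - {"tx": -3,"ty": 28,"tz": -20,"wx": 0,"wy": 0,"wz": 0,"gripper": 0.4}
    - {"tx": -6,"ty": 53,"tz": -22,"wx": 0,"wy": 0,"wz": 0,"gripper": 0.4}
    - {"tx": -8,"ty": 80,"tz": -22,"wx": 0,"wy": 0,"wz": 0,"gripper": 0.4}
    - {"tx": -11,"ty": 107,"tz": -22,"wx": 0,"wy": 0,"wz": 0,"gripper": 0.4}

```text
time: 15.77
position: [0.4963, -0.0222, 0.1585]
tool_rot: [-0.173, -3.134, -0.002]
ft_force: [0.2, -0.4, -5.7]
grip_width: 0.526
grip_force: 49.8
```

Call:
jog_arm:
  increments:
    - {"tx": -3,"ty": 27,"tz": 0,"wx": 0,"wy": 0,"wz": 0,"gripper": 0.4}
    - {"tx": -6,"ty": 54,"tz": 0,"wx": 0,"wy": 0,"wz": 0,"gripper": 0.4}
    - {"tx": -9,"ty": 81,"tz": 0,"wx": 0,"wy": 0,"wz": 0,"gripper": 0.4}
    - {"tx": -11,"ty": 108,"tz": 0,"wx": 0,"wy": 0,"wz": 0,"gripper": 0.4}
    - {"tx": -14,"ty": 135,"tz": 0,"wx": 0,"wy": 0,"wz": 0,"gripper": 0.4}

```text
time: 16.18
position: [0.5245, 0.1105, 0.1579]
tool_rot: [-0.171, -3.132, 0.0]
ft_force: [0.4, -0.0, -5.4]
grip_width: 0.524
grip_force: 49.8
```

Call:
jog_arm:
  increments:
    - {"tx": -3,"ty": 27,"tz": 0,"wx": 0,"wy": 0,"wz": 0,"gripper": 0.4}
    - {"tx": -6,"ty": 54,"tz": 0,"wx": 0,"wy": 0,"wz": 0.01,"gripper": 0.4}
    - {"tx": -9,"ty": 81,"tz": 0,"wx": 0,"wy": 0,"wz": 0.02,"gripper": 0.4}
    - {"tx": -12,"ty": 104,"tz": 0,"wx": 0,"wy": 0,"wz": 0.02,"gripper": 0.4}
    - {"tx": -13,"ty": 120,"tz": 0,"wx": 0,"wy": 0,"wz": 0.02,"gripper": 0.4}

```text
time: 16.6
position: [0.5507, 0.23, 0.1576]
tool_rot: [-0.198, -3.131, 0.0]
ft_force: [-0.2, 0.5, -6.7]
grip_width: 0.522
grip_force: 49.8
```

Call:
jog_arm:
  increments:
    - {"tx": -1,"ty": 6,"tz": 2,"wx": 0,"wy": 0,"wz": 0,"gripper": 0.4}
    - {"tx": -1,"ty": 7,"tz": 6,"wx": 0,"wy": 0,"wz": 0,"gripper": 0.4}
    - {"tx": -1,"ty": 7,"tz": 11,"wx": 0,"wy": 0,"wz": 0,"gripper": 0.4}
    - {"tx": -1,"ty": 7,"tz": 15,"wx": 0,"wy": 0,"wz": 0,"gripper": 0.4}
    - {"tx": -1,"ty": 7,"tz": 15,"wx": 0,"wy": 0,"wz": 0,"gripper": 0.4}

```text
time: 17.02
position: [0.5538, 0.2306, 0.1431]
tool_rot: [-0.208, -3.132, 0.003]
ft_force: [-0.5, -0.5, -6.7]
grip_width: 0.522
grip_force: 49.8
```

```bash
python3 - <<'E'
from bench import vision
import cv2,numpy as np
T=vision.get_image("top")["color"];S=vision.get_image("side")["color"]
def z(im,x,y,w,h,k=4):
    return cv2.normalize(cv2.resize(im[y:y+h,x:x+w],None,fx=k,fy=k,interpolation=2),None,0,255,cv2.NORM_MINMAX)
cv2.imwrite("pics/hov.png",np.hstack([z(T,130,130,95,115),z(S,200,90,100,115)]))
E
python3 plan.py .5557 .2326 .135 -.13
```

```text
t 17.12 pos [0.5545 0.2316 0.1444] d mm [-1.1  1.2  9.4] w [-0.001 -0.001 -0.002] F [-0.84  0.19 -5.71] grip 0.527 49.8 qj [-0.74  0.27  0.35  1.69 -0.1   1.2   1.08]
```

View pics/hov.png

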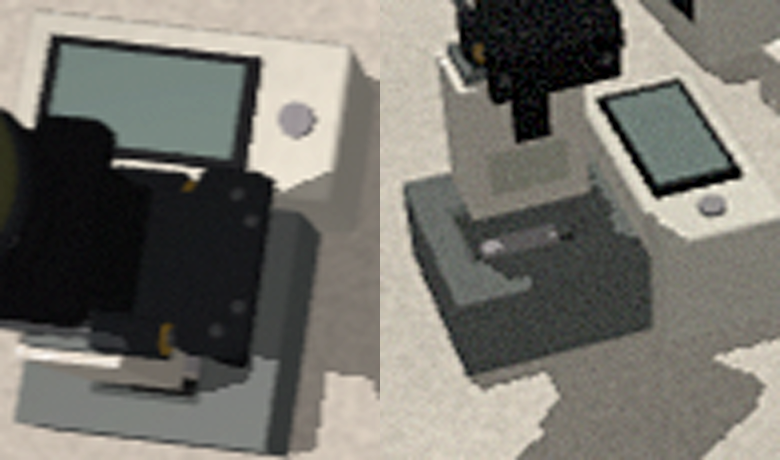

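The side view shows the foot's near edge at crop (474,218) to (590,190), above the mouth and parallel to it. I check that numerically.

```bash
python3 - <<'E'
from geo import *
o=crop([(590,190),(474,218)],380,200,90,4)
g=lambda p:(proj("side",rect(p,.076,.046,.0897))[1:3]-o).ravel()
r=least_squares(g,[.55,.23,-.13]);print(r.x,r.fun)
print(fit([],.1,.1,0,[0,0,0]) if 0 else "")
E
```

```text
[ 0.55347086  0.23332799 -0.13637574] [ 0.08022464 -0.04626047 -0.07869158  0.03895305]
```

Call:
jog_arm:
  increments:
    - {"tx": -1,"ty": 0.5,"tz": 3,"wx": 0,"wy": 0,"wz": 0,"gripper": 0.4}
    - {"tx": -1,"ty": 0.5,"tz": 10,"wx": 0,"wy": 0,"wz": 0,"gripper": 0.4}
    - {"tx": -1,"ty": 0.5,"tz": 18,"wx": 0,"wy": 0,"wz": 0,"gripper": 0.4}
    - {"tx": -1,"ty": 0.5,"tz": 24,"wx": 0,"wy": 0,"wz": 0,"gripper": 0.4}
    - {"tx": -1,"ty": 0.5,"tz": 26,"wx": 0,"wy": 0,"wz": 0,"gripper": 0.4}

```text
time: 17.53
position: [0.5546, 0.2331, 0.1167]
tool_rot: [-0.203, -3.132, 0.002]
ft_force: [-1.2, -0.0, -6.3]
grip_width: 0.522
grip_force: 49.8
```

Call:
jog_arm:
  increments:
    - {"tx": 0,"ty": 0,"tz": 1,"wx": 0,"wy": 0,"wz": 0,"gripper": 0.4}
    - {"tx": 0,"ty": 0,"tz": 2,"wx": 0,"wy": 0,"wz": 0,"gripper": 0.4}
    - {"tx": 0,"ty": 0,"tz": 3,"wx": 0,"wy": 0,"wz": 0,"gripper": 0.4}
    - {"tx": 0,"ty": 0,"tz": 4,"wx": 0,"wy": 0,"wz": 0,"gripper": 0.4}
    - {"tx": 0,"ty": 0,"tz": 5,"wx": 0,"wy": 0,"wz": 0,"gripper": 0.4}

```text
time: 17.95
position: [0.5559, 0.2336, 0.1139]
tool_rot: [0.204, 3.134, 0.001]
ft_force: [-0.4, -0.3, -5.6]
grip_width: 0.525
grip_force: 49.8
```

```bash
python3 plan.py .5557 .2326 .11 -.13
```

```text
t 17.95 pos [0.5559 0.2336 0.1139] d mm [ 0.1 -1.   3.9] w [0.    0.001 0.   ] F [-0.41 -0.32 -5.57] grip 0.525 49.8 qj [-0.73  0.3   0.35  1.72 -0.11  1.14  1.09]
```

Call:
jog_arm:
  increments:
    - {"tx": 0,"ty": -1.2,"tz": 0,"wx": 0,"wy": 0,"wz": 0,"gripper": 0.4}
    - {"tx": 0,"ty": -1.2,"tz": 1,"wx": 0,"wy": 0,"wz": 0,"gripper": 0.4}
    - {"tx": 0,"ty": -1.2,"tz": 2.5,"wx": 0,"wy": 0,"wz": 0,"gripper": 0.4}
    - {"tx": 0,"ty": -1.2,"tz": 4,"wx": 0,"wy": 0,"wz": 0,"gripper": 0.4}
    - {"tx": 0,"ty": -1.2,"tz": 4,"wx": 0,"wy": 0,"wz": 0,"gripper": 0.4}

```text
time: 18.37
position: [0.5553, 0.2323, 0.1093]
tool_rot: [-0.204, -3.134, 0.0]
ft_force: [-0.6, 0.0, -5.9]
grip_width: 0.526
grip_force: 49.8
```

```bash
python3 plan.py .5557 .2326 .11 -.13
```

```text
t 18.37 pos [0.5553 0.2323 0.1093] d mm [-0.4  0.4 -0.7] w [-0. -0.  0.] F [-0.59  0.02 -5.88] grip 0.526 49.8 qj [-0.73  0.31  0.35  1.72 -0.11  1.13  1.09]
```

Call:
jog_arm:
  increments:
    - {"tx": 0,"ty": 0,"tz": 1,"wx": 0,"wy": 0,"wz": 0,"gripper": 0.4}
    - {"tx": 0,"ty": 0,"tz": 2,"wx": 0,"wy": 0,"wz": 0,"gripper": 0.4}
    - {"tx": 0,"ty": 0,"tz": 3,"wx": 0,"wy": 0,"wz": 0,"gripper": 0.4}
    - {"tx": 0,"ty": 0,"tz": 4,"wx": 0,"wy": 0,"wz": 0,"gripper": 0.4}
    - {"tx": 0,"ty": 0,"tz": 4,"wx": 0,"wy": 0,"wz": 0,"gripper": 0.4}

```text
time: 18.78
position: [0.5554, 0.2323, 0.1054]
tool_rot: [-0.204, -3.135, 0.0]
ft_force: [0.4, 0.3, -6.8]
grip_width: 0.526
grip_force: 49.8
```

```bash
python3 plan.py .5555 .2323 .10 -.13; python3 -c "
from bench import ctrl;print(ctrl.get_state()['torque'].round(2))"
```

```text
t 18.78 pos [0.5554 0.2323 0.1054] d mm [-0.1  0.   5.4] w [-0. -0.  0.] F [ 0.4   0.27 -6.79] grip 0.526 49.8 qj [-0.73  0.31  0.35  1.73 -0.11  1.12  1.09]
[-0.03 -0.02 -0.03]
```

Call:
jog_arm:
  increments:
    - {"tx": 0,"ty": 0,"tz": 2,"wx": 0,"wy": 0,"wz": 0,"gripper": 0.4}
    - {"tx": 0,"ty": 0,"tz": 5,"wx": 0,"wy": 0,"wz": 0,"gripper": 0.4}
    - {"tx": 0,"ty": 0,"tz": 8,"wx": 0,"wy": 0,"wz": 0,"gripper": 0.4}
    - {"tx": 0,"ty": 0,"tz": 10,"wx": 0,"wy": 0,"wz": 0,"gripper": 0.4}
    - {"tx": 0,"ty": 0,"tz": 11,"wx": 0,"wy": 0,"wz": 0,"gripper": 0.4}

```text
time: 19.2
position: [0.5552, 0.2322, 0.094]
tool_rot: [-0.204, -3.134, 0.001]
ft_force: [-0.3, 0.5, -6.0]
grip_width: 0.527
grip_force: 49.8
```

Call:
jog_arm:
  increments:
    - {"tx": 0,"ty": 0,"tz": 0.6,"wx": 0,"wy": 0,"wz": 0,"gripper": 0.4}
    - {"tx": 0,"ty": 0,"tz": 1.2,"wx": 0,"wy": 0,"wz": 0,"gripper": 0.4}
    - {"tx": 0,"ty": 0,"tz": 1.8,"wx": 0,"wy": 0,"wz": 0,"gripper": 0.4}
    - {"tx": 0,"ty": 0,"tz": 2.4,"wx": 0,"wy": 0,"wz": 0,"gripper": 0.4}
    - {"tx": 0,"ty": 0,"tz": 3,"wx": 0,"wy": 0,"wz": 0,"gripper": 0.4}

```text
time: 19.62
position: [0.5556, 0.2324, 0.0917]
tool_rot: [0.204, 3.135, 0.0]
ft_force: [-0.4, -1.0, -6.6]
grip_width: 0.524
grip_force: 49.8
```

Call:
jog_arm:
  increments:
    - {"tx": 0,"ty": 0,"tz": 0.5,"wx": 0,"wy": 0,"wz": 0,"gripper": 0.4}
    - {"tx": 0,"ty": 0,"tz": 1,"wx": 0,"wy": 0,"wz": 0,"gripper": 0.4}
    - {"tx": 0,"ty": 0,"tz": 1.5,"wx": 0,"wy": 0,"wz": 0,"gripper": 0.4}
    - {"tx": 0,"ty": 0,"tz": 2,"wx": 0,"wy": 0,"wz": 0,"gripper": 0.4}
    - {"tx": 0,"ty": 0,"tz": 2.5,"wx": 0,"wy": 0,"wz": 0,"gripper": 0.4}

```text
time: 20.03
position: [0.5555, 0.2324, 0.0891]
tool_rot: [0.204, 3.135, 0.0]
ft_force: [-0.1, 0.2, -6.5]
grip_width: 0.524
grip_force: 49.8
```

Call:
jog_arm:
  increments:
    - {"tx": 0,"ty": 0,"tz": 0.5,"wx": 0,"wy": 0,"wz": 0,"gripper": 0.4}
    - {"tx": 0,"ty": 0,"tz": 1,"wx": 0,"wy": 0,"wz": 0,"gripper": 0.4}
    - {"tx": 0,"ty": 0,"tz": 1.5,"wx": 0,"wy": 0,"wz": 0,"gripper": 0.4}
    - {"tx": 0,"ty": 0,"tz": 1.5,"wx": 0,"wy": 0,"wz": 0,"gripper": 0.4}
    - {"tx": 0,"ty": 0,"tz": 1.5,"wx": 0,"wy": 0,"wz": 0,"gripper": 0.4}

```text
time: 20.45
position: [0.5556, 0.2324, 0.088]
tool_rot: [0.204, 3.135, 0.0]
ft_force: [-0.8, 0.6, -2.7]
grip_width: 0.528
grip_force: 49.8
```

Touching the plate. I push on gently in small steps.

Call:
jog_arm:
  increments:
    - {"tx": 0,"ty": 0,"tz": 0.3,"wx": 0,"wy": 0,"wz": 0,"gripper": 0.4}
    - {"tx": 0,"ty": 0,"tz": 0.6,"wx": 0,"wy": 0,"wz": 0,"gripper": 0.4}
    - {"tx": 0,"ty": 0,"tz": 0.9,"wx": 0,"wy": 0,"wz": 0,"gripper": 0.4}
    - {"tx": 0,"ty": 0,"tz": 1.2,"wx": 0,"wy": 0,"wz": 0,"gripper": 0.4}
    - {"tx": 0,"ty": 0,"tz": 1.5,"wx": 0,"wy": 0,"wz": 0,"gripper": 0.4}

```text
time: 20.87
position: [0.5557, 0.2324, 0.0868]
tool_rot: [0.204, 3.135, 0.001]
ft_force: [-2.9, -1.8, 2.9]
grip_width: 0.528
grip_force: 49.8
```

Call:
jog_arm:
  increments:
    - {"tx": 0,"ty": 0,"tz": 0.3,"wx": 0,"wy": 0,"wz": 0,"gripper": 0.4}
    - {"tx": 0,"ty": 0,"tz": 0.6,"wx": 0,"wy": 0,"wz": 0,"gripper": 0.4}
    - {"tx": 0,"ty": 0,"tz": 0.9,"wx": 0,"wy": 0,"wz": 0,"gripper": 0.4}
    - {"tx": 0,"ty": 0,"tz": 1.2,"wx": 0,"wy": 0,"wz": 0,"gripper": 0.4}
    - {"tx": 0,"ty": 0,"tz": 1.5,"wx": 0,"wy": 0,"wz": 0,"gripper": 0.4}

```text
time: 21.28
position: [0.5557, 0.2323, 0.0847]
tool_rot: [0.204, 3.135, 0.0]
ft_force: [-2.6, -1.4, 2.5]
grip_width: 0.519
grip_force: 49.8
```

Call:
jog_arm:
  increments:
    - {"tx": 0,"ty": 0,"tz": 0.3,"wx": 0,"wy": 0,"wz": 0,"gripper": 0.4}
    - {"tx": 0,"ty": 0,"tz": 0.6,"wx": 0,"wy": 0,"wz": 0,"gripper": 0.4}
    - {"tx": 0,"ty": 0,"tz": 0.9,"wx": 0,"wy": 0,"wz": 0,"gripper": 0.4}
    - {"tx": 0,"ty": 0,"tz": 1.2,"wx": 0,"wy": 0,"wz": 0,"gripper": 0.4}
    - {"tx": 0,"ty": 0,"tz": 1.2,"wx": 0,"wy": 0,"wz": 0,"gripper": 0.4}

```text
time: 21.7
position: [0.5556, 0.2324, 0.0834]
tool_rot: [0.204, 3.135, 0.0]
ft_force: [-1.4, -1.6, 2.2]
grip_width: 0.527
grip_force: 49.8
```

Call:
jog_arm:
  increments:
    - {"tx": 0,"ty": 0,"tz": 0.3,"wx": 0,"wy": 0,"wz": 0,"gripper": 0.4}
    - {"tx": 0,"ty": 0,"tz": 0.6,"wx": 0,"wy": 0,"wz": 0,"gripper": 0.4}
    - {"tx": 0,"ty": 0,"tz": 0.9,"wx": 0,"wy": 0,"wz": 0,"gripper": 0.4}
    - {"tx": 0,"ty": 0,"tz": 1.2,"wx": 0,"wy": 0,"wz": 0,"gripper": 0.4}
    - {"tx": 0,"ty": 0,"tz": 1.2,"wx": 0,"wy": 0,"wz": 0,"gripper": 0.4}

```text
time: 22.12
position: [0.5556, 0.2323, 0.0823]
tool_rot: [0.204, 3.135, 0.0]
ft_force: [-2.0, -1.3, 2.3]
grip_width: 0.53
grip_force: 49.8
```

Call:
jog_arm:
  increments:
    - {"tx": 0,"ty": 0,"tz": 0.3,"wx": 0,"wy": 0,"wz": 0,"gripper": 0.4}
    - {"tx": 0,"ty": 0,"tz": 0.6,"wx": 0,"wy": 0,"wz": 0,"gripper": 0.4}
    - {"tx": 0,"ty": 0,"tz": 0.9,"wx": 0,"wy": 0,"wz": 0,"gripper": 0.4}
    - {"tx": 0,"ty": 0,"tz": 1.2,"wx": 0,"wy": 0,"wz": 0,"gripper": 0.4}
    - {"tx": 0,"ty": 0,"tz": 1.3,"wx": 0,"wy": 0,"wz": 0,"gripper": 0.4}

```text
time: 22.53
position: [0.5556, 0.2324, 0.081]
tool_rot: [0.204, 3.135, 0.0]
ft_force: [-1.5, -2.0, 2.0]
grip_width: 0.527
grip_force: 49.8
```

Call:
jog_arm:
  increments:
    - {"tx": 0,"ty": 0,"tz": 0.3,"wx": 0,"wy": 0,"wz": 0,"gripper": 0.4}
    - {"tx": 0,"ty": 0,"tz": 0.6,"wx": 0,"wy": 0,"wz": 0,"gripper": 0.4}
    - {"tx": 0,"ty": 0,"tz": 0.9,"wx": 0,"wy": 0,"wz": 0,"gripper": 0.4}
    - {"tx": 0,"ty": 0,"tz": 1.2,"wx": 0,"wy": 0,"wz": 0,"gripper": 0.4}
    - {"tx": 0,"ty": 0,"tz": 1.3,"wx": 0,"wy": 0,"wz": 0,"gripper": 0.4}

```text
time: 22.95
position: [0.5556, 0.2323, 0.0797]
tool_rot: [0.204, 3.135, 0.0]
ft_force: [-2.1, -1.2, 2.5]
grip_width: 0.526
grip_force: 49.8
```

Call:
jog_arm:
  increments:
    - {"tx": 0,"ty": 0,"tz": 0.3,"wx": 0,"wy": 0,"wz": 0,"gripper": 0.4}
    - {"tx": 0,"ty": 0,"tz": 0.6,"wx": 0,"wy": 0,"wz": 0,"gripper": 0.4}
    - {"tx": 0,"ty": 0,"tz": 0.9,"wx": 0,"wy": 0,"wz": 0,"gripper": 0.4}
    - {"tx": 0,"ty": 0,"tz": 1.2,"wx": 0,"wy": 0,"wz": 0,"gripper": 0.4}
    - {"tx": 0,"ty": 0,"tz": 1.3,"wx": 0,"wy": 0,"wz": 0,"gripper": 0.4}

```text
time: 23.37
position: [0.5556, 0.2324, 0.0783]
tool_rot: [0.204, 3.135, 0.0]
ft_force: [-2.1, -1.8, 2.7]
grip_width: 0.529
grip_force: 49.8
```

Call:
jog_arm:
  increments:
    - {"tx": 0,"ty": 0,"tz": 0.3,"wx": 0,"wy": 0,"wz": 0,"gripper": 0.4}
    - {"tx": 0,"ty": 0,"tz": 0.6,"wx": 0,"wy": 0,"wz": 0,"gripper": 0.4}
    - {"tx": 0,"ty": 0,"tz": 0.9,"wx": 0,"wy": 0,"wz": 0,"gripper": 0.4}
    - {"tx": 0,"ty": 0,"tz": 1.2,"wx": 0,"wy": 0,"wz": 0,"gripper": 0.4}
    - {"tx": 0,"ty": 0,"tz": 1.3,"wx": 0,"wy": 0,"wz": 0,"gripper": 0.4}

```text
time: 23.78
position: [0.5556, 0.2323, 0.0771]
tool_rot: [0.204, 3.135, 0.0]
ft_force: [-1.8, -1.8, 2.4]
grip_width: 0.523
grip_force: 49.8
```

Call:
jog_arm:
  increments:
    - {"tx": 0,"ty": 0,"tz": 0.3,"wx": 0,"wy": 0,"wz": 0,"gripper": 0.4}
    - {"tx": 0,"ty": 0,"tz": 0.6,"wx": 0,"wy": 0,"wz": 0,"gripper": 0.4}
    - {"tx": 0,"ty": 0,"tz": 0.9,"wx": 0,"wy": 0,"wz": 0,"gripper": 0.4}
    - {"tx": 0,"ty": 0,"tz": 1.2,"wx": 0,"wy": 0,"wz": 0,"gripper": 0.4}
    - {"tx": 0,"ty": 0,"tz": 1.3,"wx": 0,"wy": 0,"wz": 0,"gripper": 0.4}

```text
time: 24.2
position: [0.5556, 0.2323, 0.0757]
tool_rot: [0.204, 3.135, 0.0]
ft_force: [-1.4, -1.7, 3.5]
grip_width: 0.522
grip_force: 49.8
```

Possibly the first sign of the ledge (3.5 N). Smaller step.

Call:
jog_arm:
  increments:
    - {"tx": 0,"ty": 0,"tz": 0.2,"wx": 0,"wy": 0,"wz": 0,"gripper": 0.4}
    - {"tx": 0,"ty": 0,"tz": 0.4,"wx": 0,"wy": 0,"wz": 0,"gripper": 0.4}
    - {"tx": 0,"ty": 0,"tz": 0.6,"wx": 0,"wy": 0,"wz": 0,"gripper": 0.4}
    - {"tx": 0,"ty": 0,"tz": 0.8,"wx": 0,"wy": 0,"wz": 0,"gripper": 0.4}
    - {"tx": 0,"ty": 0,"tz": 0.8,"wx": 0,"wy": 0,"wz": 0,"gripper": 0.4}

```text
time: 24.62
position: [0.5556, 0.2324, 0.075]
tool_rot: [0.204, 3.135, 0.0]
ft_force: [-1.7, -2.5, 1.9]
grip_width: 0.525
grip_force: 49.8
```

Call:
jog_arm:
  increments:
    - {"tx": 0,"ty": 0,"tz": 0.2,"wx": 0,"wy": 0,"wz": 0,"gripper": 0.4}
    - {"tx": 0,"ty": 0,"tz": 0.4,"wx": 0,"wy": 0,"wz": 0,"gripper": 0.4}
    - {"tx": 0,"ty": 0,"tz": 0.6,"wx": 0,"wy": 0,"wz": 0,"gripper": 0.4}
    - {"tx": 0,"ty": 0,"tz": 0.8,"wx": 0,"wy": 0,"wz": 0,"gripper": 0.4}
    - {"tx": 0,"ty": 0,"tz": 1,"wx": 0,"wy": 0,"wz": 0,"gripper": 0.4}

```text
time: 25.03
position: [0.5556, 0.2323, 0.0744]
tool_rot: [0.204, 3.135, 0.0]
ft_force: [-3.5, -2.3, 6.8]
grip_width: 0.527
grip_force: 49.8
```

Force is rising (6.8 N) and the motion has slowed: the ledge. One more small push confirms it.

Call:
jog_arm:
  increments:
    - {"tx": 0,"ty": 0,"tz": 0.2,"wx": 0,"wy": 0,"wz": 0,"gripper": 0.4}
    - {"tx": 0,"ty": 0,"tz": 0.4,"wx": 0,"wy": 0,"wz": 0,"gripper": 0.4}
    - {"tx": 0,"ty": 0,"tz": 0.6,"wx": 0,"wy": 0,"wz": 0,"gripper": 0.4}
    - {"tx": 0,"ty": 0,"tz": 0.6,"wx": 0,"wy": 0,"wz": 0,"gripper": 0.4}
    - {"tx": 0,"ty": 0,"tz": 0.6,"wx": 0,"wy": 0,"wz": 0,"gripper": 0.4}

```text
time: 25.45
position: [0.5556, 0.2324, 0.0742]
tool_rot: [0.204, 3.135, 0.001]
ft_force: [-2.5, -3.5, 7.5]
grip_width: 0.528
grip_force: 49.8
```

Call:
jog_arm:
  increments:
    - {"tx": 0,"ty": 0,"tz": 0.3,"wx": 0,"wy": 0,"wz": 0,"gripper": 0.4}
    - {"tx": 0,"ty": 0,"tz": 0.6,"wx": 0,"wy": 0,"wz": 0,"gripper": 0.4}
    - {"tx": 0,"ty": 0,"tz": 0.8,"wx": 0,"wy": 0,"wz": 0,"gripper": 0.4}
    - {"tx": 0,"ty": 0,"tz": 0.8,"wx": 0,"wy": 0,"wz": 0,"gripper": 0.4}
    - {"tx": 0,"ty": 0,"tz": 0.8,"wx": 0,"wy": 0,"wz": 0,"gripper": 0.4}

```text
time: 25.87
position: [0.5556, 0.2323, 0.0739]
tool_rot: [0.204, 3.135, 0.001]
ft_force: [-5.0, -3.1, 10.8]
grip_width: 0.524
grip_force: 49.8
```

Call:
jog_arm:
  increments:
    - {"tx": 0,"ty": 0,"tz": 0.3,"wx": 0,"wy": 0,"wz": 0,"gripper": 0.4}
    - {"tx": 0,"ty": 0,"tz": 0.6,"wx": 0,"wy": 0,"wz": 0,"gripper": 0.4}
    - {"tx": 0,"ty": 0,"tz": 0.8,"wx": 0,"wy": 0,"wz": 0,"gripper": 0.4}
    - {"tx": 0,"ty": 0,"tz": 0.8,"wx": 0,"wy": 0,"wz": 0,"gripper": 0.4}
    - {"tx": 0,"ty": 0,"tz": 0.8,"wx": 0,"wy": 0,"wz": 0,"gripper": 0.4}

```text
time: 26.28
position: [0.5557, 0.2323, 0.0736]
tool_rot: [0.204, 3.135, 0.001]
ft_force: [-4.9, -3.0, 14.3]
grip_width: 0.524
grip_force: 49.9
```

Firmly stopped at about 20 N load. I ease off a little, then release and rise.

Call:
jog_arm:
  increments:
    - {"tx": 0,"ty": 0,"tz": -0.5,"wx": 0,"wy": 0,"wz": 0,"gripper": 0.4}
    - {"tx": 0,"ty": 0,"tz": -1,"wx": 0,"wy": 0,"wz": 0,"gripper": 0.6}
    - {"tx": 0,"ty": 0,"tz": -1,"wx": 0,"wy": 0,"wz": 0,"gripper": 0.75}
    - {"tx": 0,"ty": 0,"tz": -1,"wx": 0,"wy": 0,"wz": 0,"gripper": 0.9}
    - {"tx": 0,"ty": 0,"tz": -1,"wx": 0,"wy": 0,"wz": 0,"gripper": 0.9}

```text
time: 26.7
position: [0.5553, 0.2329, 0.0723]
tool_rot: [-0.203, -3.135, -0.0]
ft_force: [-0.4, -0.3, -0.2]
grip_width: 0.748
grip_force: 0.0
```

Call:
jog_arm:
  increments:
    - {"tx": 0,"ty": 0,"tz": 0,"wx": 0,"wy": 0,"wz": 0,"gripper": 0.9}
    - {"tx": 0,"ty": 0,"tz": -10,"wx": 0,"wy": 0,"wz": 0,"gripper": 0.9}
    - {"tx": 0,"ty": 0,"tz": -30,"wx": 0,"wy": 0,"wz": 0,"gripper": 0.9}
    - {"tx": 0,"ty": 0,"tz": -60,"wx": 0,"wy": 0,"wz": 0,"gripper": 0.9}
    - {"tx": 0,"ty": 0,"tz": -90,"wx": 0,"wy": 0,"wz": 0,"gripper": 0.9}

```text
time: 27.12
position: [0.555, 0.2321, 0.1636]
tool_rot: [-0.204, -3.134, 0.001]
ft_force: [0.2, 0.3, -0.2]
grip_width: 0.899
grip_force: 0.0
```

Call:
jog_arm:
  increments:
    - {"tx": 0,"ty": 25,"tz": -20,"wx": 0,"wy": 0,"wz": 0,"gripper": 0.9}
    - {"tx": 0,"ty": 55,"tz": -30,"wx": 0,"wy": 0,"wz": 0,"gripper": 0.9}
    - {"tx": 0,"ty": 90,"tz": -30,"wx": 0,"wy": 0,"wz": 0,"gripper": 0.9}
    - {"tx": 0,"ty": 120,"tz": -30,"wx": 0,"wy": 0,"wz": 0,"gripper": 0.9}
    - {"tx": 0,"ty": 150,"tz": -30,"wx": 0,"wy": 0,"wz": 0,"gripper": 0.9}

```text
time: 27.53
position: [0.575, 0.3831, 0.1941]
tool_rot: [0.203, 3.134, 0.002]
ft_force: [0.5, 0.9, 0.6]
grip_width: 0.899
grip_force: 0.0
```

Call:
jog_arm:
  increments:
    - {"tx": 0,"ty": 30,"tz": 0,"wx": 0,"wy": 0,"wz": 0,"gripper": 0.9}
    - {"tx": 0,"ty": 60,"tz": 0,"wx": 0,"wy": 0,"wz": 0,"gripper": 0.9}
    - {"tx": 0,"ty": 75,"tz": 0,"wx": 0,"wy": 0,"wz": 0,"gripper": 0.9}
    - {"tx": 0,"ty": 75,"tz": 0,"wx": 0,"wy": 0,"wz": 0,"gripper": 0.9}
    - {"tx": 0,"ty": 75,"tz": 0,"wx": 0,"wy": 0,"wz": 0,"gripper": 0.9}

```text
time: 27.95
position: [0.5842, 0.4561, 0.1925]
tool_rot: [-0.201, -3.135, 0.001]
ft_force: [0.1, -0.8, -0.0]
grip_width: 0.899
grip_force: 0.0
```

```bash
python3 - <<'E'
from bench import vision
import cv2,numpy as np
T=vision.get_image("top")["color"];S=vision.get_image("side")["color"]
def z(im,x,y,w,h,k):
    return cv2.normalize(cv2.resize(im[y:y+h,x:x+w],(k*w,k*h),interpolation=2),None,0,255,cv2.NORM_MINMAX)
cv2.imwrite("pics/end.png",np.hstack([cv2.resize(T[110:310,110:470],(400,222)),np.zeros((222,1,3),np.uint8)])) 
a=z(S,195,80,110,115,4);b=cv2.resize(S[60:400,180:420],(int(240*460/340),460))
cv2.imwrite("pics/end.png",np.hstack([a,b]))
E
```

```text
(no output)
```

View pics/end.png

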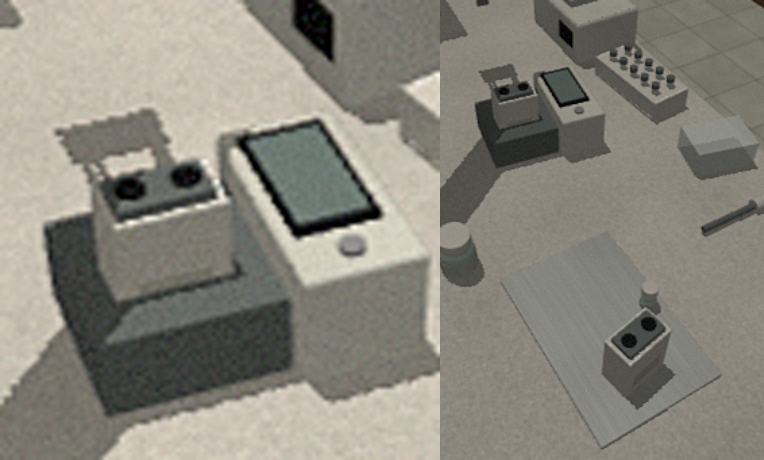

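The pack sits upright deep in the well (left panel, around (165,235)). The lighter pack and the vial stand on the tray, and the robot is clear. Handing in.

```bash
python3 -c "
from bench import ctrl;print(ctrl.close_job())"
```

```text
the job is handed in; nothing more can be done
None
```

The left pack was the heavier one (about 6.3 N against 3.1 N); it is now upright in the bay well, pressed down with its plate until the ledges stopped it firmly at about 20 N, and the lighter right pack stands upright on the tray; job handed in after about 28 s.

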